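# Refit the draining tray's grid and hold the basket of washed mushrooms over it to drip

### The job

The draining tray's loose slotted grid lies on the table: put it back in the tray, flat and square on its ledge, and let go of it. Then lift the little wire basket of washed mushrooms out of the steel bowl by its handle, carry it over the jars without knocking them or the bowl about or losing a mushroom, and hold it level over the middle of the grid with its long sides along the grid's long sides, about a finger's width above it; it drips off there, so never let it touch the grid or tray. Finish like that, still holding the basket still in the air.

Things in the scene. Friction and masses are not known exactly. Their poses are not given: they have to be found in the camera images.
- tray: fixed stainless draining tray, 170 x 135 mm over its rolled rim (204 over the wire lugs at its short ends), 30 mm high. Origin: centre of its underside, on the table; x along its long side, z up. Pocket, open above, 154 x 119 mm, upright walls, corners cut at 45 degrees by 14 mm: the grid's outline with 2 mm to spare on each side; the rim's rounding leads in
- tray_ledge (a point): centre of the tray's pocket at the height of the 8 mm wide ledge that carries the grid all round: 16 mm above the tray's underside, 14 mm below the top of its rim; axes as the tray's. The seated grid has its origin here
- grid: loose slotted black plastic grid, 150 x 115 x 8 mm, corners cut, 0.11 to 0.22 kg, flat on the table. Origin: centre of its underside; x along its long side, z up; fits either way round. A rib along its y, 10 mm wide in x, crosses the middle; beside it two through finger holes, each x 5 to 45 mm, y -19 to 19 mm: pinch the rib along x, tips 2 mm above the underside
- grid_top (a point): centre of the grid's upper face, 8 mm above the grid's origin; axes as the grid's
- basket: rectangular steel wire basket, 84 x 64 mm at the bottom, flaring to 124 x 96 mm at its rim 58 mm up, 0.2 to 0.35 kg; starts standing on the floor of the steel bowl with three mushrooms in it. Origin: centre of its underside; x along its long side, z up. A fixed bail rises from the middles of its long sides and arches over it, 134 mm high in all
- basket_grip (a point): middle of the bail's black grip, 125 mm above the basket's underside over its centre: a bar along the basket's y, 56 mm long, 14 mm thick in x, 18 mm high; pinch it from above with the fingers closing along the basket's x; the basket then hangs level
- bowl: loose round bowl of stainless steel, 229 mm across the rim, 78 mm high, open above, sides flaring from a flat floor 116 mm across, 2 mm thick. Origin: centre of its underside. It stays where it is
- mushroom_a: brown mushroom, 37 mm across, 33 mm high, loose in the basket. Origin: middle of its underside. It stays in the basket
- mushroom_b: another such mushroom in the basket
- mushroom_c: a third such mushroom in the basket
- tall_jar: glass jar with a yellow lid, 69 mm across, 112 mm high, standing between bowl and tray. Origin: centre of its underside. Not to be disturbed
- shaker_a: spice jar with a red cap, 45 mm across, 106 mm high, standing between bowl and tray. Origin: centre of its underside. Not to be disturbed
- shaker_b: spice jar with a dark cap, 41 mm across, 105 mm high, standing between bowl and tray. Origin: centre of its underside. Not to be disturbed

How it is judged:
By the outcome, as a careful person would: the job done as asked, in the order asked, and still so for the second after the job is handed in, while the arm keeps its last pose, push and grip.
It also fails if it takes over 64 s, if anything falls off the work surface, if the arm or the gripper's body presses on something with over 40 N, if the wrist force passes 120 N, or if a joint passes its speed limit or range.

### The arm

A 6-joint arm with a two-finger parallel gripper is mounted at the origin on a cart in front of the work surface, level with it; the furniture and walls round the work are solid. World frame = base frame: x ahead of the robot, y to its left, z up, the work surface at z = 0. Lengths are in mm, angles in rad, forces in N, time in s.
With the tool pointing down it reaches from about 275 to 750 mm from the base axis. Payload 10.2 kg.
Tool frame: the origin (TCP) lies between the finger pads; the fingertips stand 17 mm ahead of it and the grasp point (between the pads) lies 2 mm behind it; z points along the fingers, y is the line along which they close (so a half turn about z gives the same grasp; the last joint's range is limited). The gripper opens to 85 mm and grips with 20 to 120 N. Pads are 22 mm wide; open, the fingers measure 114 mm over their backs; the gripper's body (76 mm by 85 mm) begins 54 mm behind the grasp point. The pads swing forward as they close: fully open they stand 13 mm farther back than shut.
Start: joints at [1.097, 0.313, 1.498, -0, 1.331, -0.223], TCP at [130.307, 508.578, 248.294] pointing down, gripper open.
Joint ranges: [-2.94, 2.94], [-0.97, 2.17], [0.19, 2.56], [-1.23, 4.37], [0.02, 3.11], [-2.88, 2.88]. Speed limits (rad/s): [2.39, 2.39, 3.01, 3.14, 3.14, 3.14].

### API

Orientations are given as a unit quaternion [w, x, y, z].
In Python, from rig import * gives the robot as it stands.
- The arm moves only by the tool step_arm, never from a script. Its argument "commands" is text: rows parted by semicolons, each of 7 numbers parted by spaces: the opening, from 0 (shut) to 1 (fully open), then the shift along the tool's x, y, z in cm, then the turn, a rotation vector about the tool's x, y, z in rad. In form: hand x y z rx ry rz; .... A call has 1 to 20 rows; each row is the pose to reach, as a shift and turn from the pose commanded when the call began, along the tool's axes at that moment; what a row does not reach only later rows make up. A row lasts 1/12 s, in which the tool goes at most 41.7 mm and 7.16 degrees, less where a joint would pass 70% of its speed; a pose out of reach is approached as far as the arm can. A call with a gripper value outside its range is refused whole. The fingers move at their own pace and stop on an object; "newtons" is the grip in N (left out, the last holds). Time passes only in rows, so rows that repeat a pose let the fingers close. It gives the time, the measured TCP pose, the force, the opening and the grip force at its end, in the units of the state.
- sense(): the state, without advancing time (a new reading comes with each control period).
- capture(name): name is "scene" or "top" or "wrist"; returns the picture (480x640x3 uint8, red, green, blue); there is no depth.
- camera_model(name): a dict with "mtx" (3x3 intrinsics, pixels), "eye" and "rotation" of the camera in the world. Camera axes: x right, y down, z forward; pixel columns grow to the right and rows downward; lengths in mm; the calibration is good to about 2 mm. A picture is of the moment at which its call begins: read the wrist's pose just before it. camera_model takes no time and is no camera call; for the wrist camera it gives the pose at the moment of the call.
- finish_job(): hands the job in; it is judged then, once.
Trained networks look in the newest picture that a camera, given by its name, has taken for a name from the list of things; names that differ only in an ending like _2 or _b are one class to them, and where a whole thing is asked for, a point or a joint stands for the part that bears it (a point fixed in the world has none). Each returns a list of dicts, best first, with "score" (0 to 1); they miss things now and then, are a little off and sometimes report something else, mostly with a low value. They report only what shows in the picture. A call takes as long as a camera call.
- search_frame(camera, label): "rect" ([centre column, centre row, width, height] in pixels, round what is visible of it).
- trace(camera, label): "mask" (480x640 bool, what is visible of it) and "rect" ([centre column, centre row, width, height] in pixels, round what is visible of it).
- spot_point(camera, label): "xy" ([column, row] in pixels: a listed point, or the origin of a listed thing).
The state is a dict: "time_s": time; "joints": joint angles; "dq": joint speeds; "tau": joint torques, N m; "eef_pos": TCP position; "ee_rot": TCP orientation; "force": force on the tool from outside, world axes, zero at the start; "wrist_torque": the same for the moment, N m; "grip_width": opening from 0.0 (shut) to 1.0 (fully open); "grip_force": force on a finger pad.
Only numpy, scipy, OpenCV 4.12 (cv2) and the standard library are available. Lean on these libraries where they do the work, as an engineer would, in place of code of your own. Each camera call takes 0.05 s, during which the arm holds its last target. There are 200 camera calls.

## Working session

There is one attempt and no reset: what is moved stays moved. The work goes in short steps, Python scripts to look and compute and a tool call to move; the robot and the scene stay as the last step left them, time stands still between calls to the robot, and variables do not carry over. Pictures are saved under pics/ and viewed, at most 12 in all, crops included, and the job is handed in when it is done.

Besides the shell and the picture viewer there is one more tool, called after "Call:" as name(argument=value, ...), one argument or row to a line, values as JSON. step_arm: Moves the arm, as the interface text tells. Its arguments: {"type":"object","properties":{"commands":{"type":"string"},"newtons":{"type":"number"}},"required":["commands"]}

```bash
mkdir -p pics; ls; python3 - <<'E'
from rig import *
import cv2,numpy as np
s=sense();print(s)
for n in("scene","top"):
    im=capture(n);cv2.imwrite(f"pics/{n}0.png",im[:,:,::-1])
    m=camera_model(n);print(n,m)
    for l in("tray","tray_ledge","grid","grid_top","basket","basket_grip","bowl","tall_jar","shaker_a"):
        r=spot_point(n,l);print(l,[(np.round(d["xy"]),round(d["score"],2)) for d in r[:3]])
E
```

```text
pics
{'time_s': 0.0, 'joints': array([ 1.09662319e+00,  3.13463077e-01,  1.49844648e+00, -1.03455469e-05,
        1.33102827e+00, -2.23385669e-01]), 'dq': array([ 0.00138526,  0.00024392, -0.00250039, -0.00207073,  0.00020115,
       -0.00179914]), 'tau': array([ 2.90643235e-03, -4.12280738e+01, -2.59738648e+01, -1.86766511e-05,
        4.23581965e-03, -1.39988714e-05]), 'eef_pos': array([130.1795639 , 508.35090959, 247.72484379]), 'ee_rot': array([-2.25136067e-04,  1.25064134e-01,  9.92148431e-01, -6.33808668e-04]), 'force': array([-0.2169752 , -0.0563558 ,  0.53418351]), 'wrist_torque': array([0.03118842, 0.01366072, 0.00545042]), 'grip_force': 0.0, 'grip_width': 1.0010550548177684}
scene {'mtx': array([[510.52390344,   0.        , 314.82856053],
       [  0.        , 510.52390344, 242.68375144],
       [  0.        ,   0.        ,   1.        ]]), 'eye': array([ 166.07640311, -583.77911111,  465.17549953]), 'rotation': array([-0.51232292,  0.81529469, -0.23109914,  0.13933044])}
tray [(array([218., 262.]), 0.69)]
tray_ledge [(array([217., 254.]), 0.75)]
grid [(array([245., 314.]),
[... 297 characters left out ...]
array([345., 272.]), 0.56)]
top {'mtx': array([[625.00434647,   0.        , 332.17313702],
       [  0.        , 625.00434647, 239.08864055],
       [  0.        ,   0.        ,   1.        ]]), 'eye': array([ 352.59960731,   72.55500895, 1373.63539832]), 'rotation': array([-0.05038278,  0.70984526, -0.69971243,  0.06311735])}
tray [(array([234., 291.]), 0.56)]
tray_ledge [(array([231., 292.]), 0.97)]
grid []
grid_top [(array([322., 305.]), 0.79)]
basket [(array([404., 260.]), 0.64)]
basket_grip [(array([410., 250.]), 0.65), (array([306., 231.]), 0.58)]
bowl [(array([403., 261.]), 0.7)]
tall_jar [(array([308., 174.]), 0.95)]
shaker_a [(array([310., 234.]), 0.79), (array([309., 205.]), 0.65)]
```

View pics/top0.png

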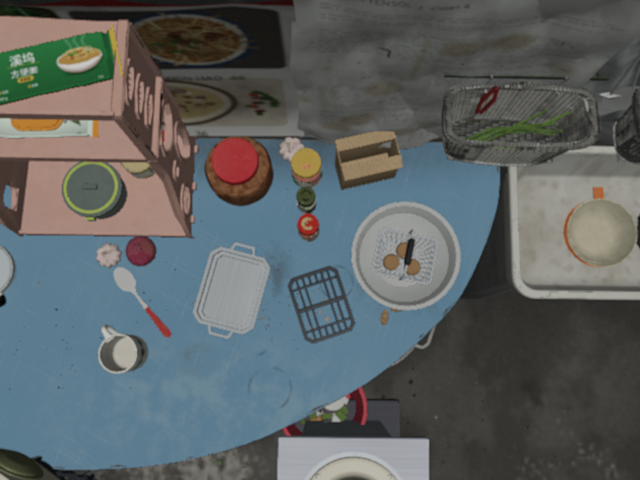

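View pics/scene0.png

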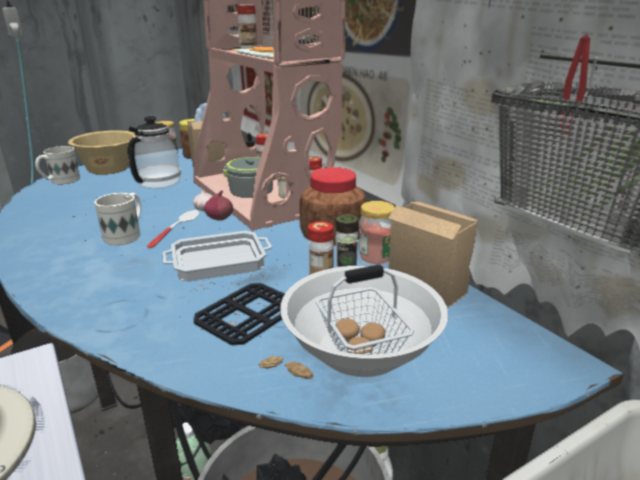

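```bash
cat > h.py <<'E'
from rig import *
import cv2,numpy as np
from scipy.spatial.transform import Rotation as R
def rot(q): return R.from_quat(q,scalar_first=True)
def ray(n,uv,z,m=None):
    m=m or camera_model(n); d=np.linalg.inv(m["mtx"])@[uv[0],uv[1],1.]
    d=rot(m["rotation"]).apply(d); return m["eye"]+d*(z-m["eye"][2])/d[2]
def proj(n,p,m=None):
    m=m or camera_model(n); c=rot(m["rotation"]).inv().apply(np.atleast_2d(p)-m["eye"])@m["mtx"].T
    return c[:,:2]/c[:,2:]
def move(target,yaw_y):
    """shift (cm) and turn in tool axes from present measured pose to TCP target, tool down with closing axis at world yaw yaw_y"""
    s=sense(); q=rot(s["ee_rot"]); best=None
    for k in(0,np.pi):
        a=yaw_y+k; y=np.array([np.cos(a),np.sin(a),0]); z=np.array([0,0,-1.]); x=np.cross(y,z)
        rv=(q.inv()*R.from_matrix(np.c_[x,y,z])).as_rotvec()
        if best is None or np.linalg.norm(rv)<np.linalg.norm(best): best=rv
    print("shift cm",np.round(q.inv().apply(np.array(target)-s["eef_pos"])/10,2),"rv",np.round(best,3))
E
python3 - <<'E'
from h import *
R0=rot(camera_model("wrist")["rotation"]);m=camera_model("wrist");s=sense()
print("cam in tool",rot(s["ee_rot"]).inv().apply(m["eye"]-s["eef_pos"]),(rot(s["ee_rot"]).inv()*R0).as_matrix().round(2).tolist(),m["mtx"][0])
T=dict(tray_ledge=((231,292),16,(217,254)),grid_top=((322,305),8,(246,309)),basket_grip=((410,250),127,(364,276)),bowl=((403,261),0,(361,352)))
for k,(u,z,v) in T.items(): print(k,ray("top",u,z).round(),ray("scene",v,z).round())
for u in((308,174),(310,234),(309,205)): print(ray("top",u,0).round())
for n in("top",):
    for l in("tray","grid","basket","bowl","tall_jar","shaker_a"):
        for d in trace(n,l)[:3]:
            mk=d["mask"].astype("uint8")
            c=max(cv2.findContours(mk,0,1)[0],key=cv2.contourArea)
            print(l,round(d["score"],2),np.round(d["rect"]),[ray(n,p,{"tray":30,"grid":8,"basket":58,"bowl":78}.get(l,106))[:2].round().tolist() for p in cv2.boxPoints(cv2.minAreaRect(c))])
E
```

```text
cam in tool [  83.59660473    0.28577053 -126.1547733 ] [[0.0, -0.95, -0.33], [1.0, 0.0, -0.0], [0.0, -0.33, 0.95]] [377.13508465   0.         323.31692454]
tray_ledge [453. 267.  16.] [458. 269.  16.]
grid_top [429.  70.   8.] [430.  73.   8.]
basket_grip [ 535. -106.  127.] [ 528. -108.  127.]
bowl [ 529. -109.    0.] [ 529. -107.   -0.]
[724. 106.   0.]
[586.  99.   0.]
[652. 102.   0.]
tray 0.96 [234. 291.  81.  92.] [[374.0, 353.0], [572.0, 309.0], [538.0, 174.0], [340.0, 221.0]]
grid 0.72 [323. 304.  69.  77.] [[482.0, 152.0], [521.0, 42.0], [377.0, -7.0], [340.0, 101.0]]
grid 0.52 [407. 255.  65.  51.] [[499.0, -36.0], [608.0, -58.0], [584.0, -188.0], [475.0, -165.0]]
bowl 0.96 [406. 258. 109. 109.] [[528.0, 54.0], [692.0, -105.0], [531.0, -264.0], [373.0, -105.0]]
tall_jar 0.55 [307. 171.  29.  48.] [[749.0, 140.0], [750.0, 75.0], [666.0, 74.0], [665.0, 138.0]]
shaker_a 0.79 [307. 229.  20.  26.] [[610.0, 122.0], [610.0, 81.0], [554.0, 80.0], [553.0, 121.0]]
shaker_a 0.57 [308. 200.  18.  31.] [[667.0, 126.0], [668.0, 88.0], [612.0, 87.0], [612.0, 124.0]]
```

The top view shows the grid at about (322,305), the tray at (234,291), the bowl and basket at (406,258), and the jars at x≈308. The scene view agrees: the basket's grip runs roughly along world x.

```bash
python3 -c "
from h import *
move((430,72,150),0.328)"
```

```text
shift cm [-39.87 -34.85   9.83] rv [-0.     0.     0.992]
```

Call:
step_arm(
  commands="0.42 -39.9 -34.8 9.8 0 0 0.992; 0.42 -39.9 -34.8 9.8 0 0 0.992; 0.42 -39.9 -34.8 9.8 0 0 0.992; 0.42 -39.9 -34.8 9.8 0 0 0.992; 0.42 -39.9 -34.8 9.8 0 0 0.992; 0.42 -39.9 -34.8 9.8 0 0 0.992; 0.42 -39.9 -34.8 9.8 0 0 0.992; 0.42 -39.9 -34.8 9.8 0 0 0.992; 0.42 -39.9 -34.8 9.8 0 0 0.992; 0.42 -39.9 -34.8 9.8 0 0 0.992; 0.42 -39.9 -34.8 9.8 0 0 0.992; 0.42 -39.9 -34.8 9.8 0 0 0.992; 0.42 -39.9 -34.8 9.8 0 0 0.992; 0.42 -39.9 -34.8 9.8 0 0 0.992; 0.42 -39.9 -34.8 9.8 0 0 0.992; 0.42 -39.9 -34.8 9.8 0 0 0.992; 0.42 -39.9 -34.8 9.8 0 0 0.992; 0.42 -39.9 -34.8 9.8 0 0 0.992",
)

```text
time_s: 2.8
eef_pos: [430.1, 73.4, 150.6]
ee_rot: [0.0, 0.581, 0.814, 0.0]
force: [-0.8, 0.4, -0.9]
grip_width: 0.417
grip_force: 0.0
```

```bash
python3 - <<'E'
from h import *
s=sense();print(s["eef_pos"],s["time_s"],s["grip_width"],s["joints"].round(2))
m=camera_model("wrist");im=capture("wrist")
print([(d["xy"],d["score"]) for d in spot_point("wrist","grid_top")[:2]],[ray("wrist",d["xy"],8,m) for d in spot_point("wrist","grid_top")[:1]])
for d in trace("wrist","grid")[:1]:
    mk=d["mask"].astype("uint8"); 
    c=max(cv2.findContours(mk,0,1)[0],key=cv2.contourArea)
    w=np.array([ray("wrist",p[0],8,m)[:2] for p in c],"float32"); print(d["rect"],cv2.minAreaRect(w),cv2.boxPoints(cv2.minAreaRect(w)))
# overlay estimate
a=.328;Rz=R.from_euler("z",a).as_matrix();
for hx,hy,col in((75,57.5,(0,255,0)),(5,57,(0,0,255))):
    P=np.array([[sx*hx,sy*hy,8] for sx,sy in((1,1),(1,-1),(-1,-1),(-1,1))])@Rz.T+[430,72,0]
    im=cv2.polylines(np.ascontiguousarray(im),[proj("wrist",P,m).astype(int)],True,col,1)
cv2.imwrite("pics/w1.png",im[:,:,::-1])
E
```

```text
[430.05858914  73.40903067 150.59604015] 2.8 0.417005007759931 [-0.1   0.23  1.88  0.    1.02 -0.43]
[([323.6, 221.1], 0.96)] [array([430.96359936,  72.81179392,   8.        ])]
[325.8, 216.7, 211.1, 146.7] ((431.8060607910156, 73.2248306274414), (150.74403381347656, 115.3277359008789), 18.929658889770508) [[341.80377  103.31888 ]
 [379.21692   -5.771652]
 [521.80835   43.130783]
 [484.3952   152.22131 ]]
```

View pics/w1.png

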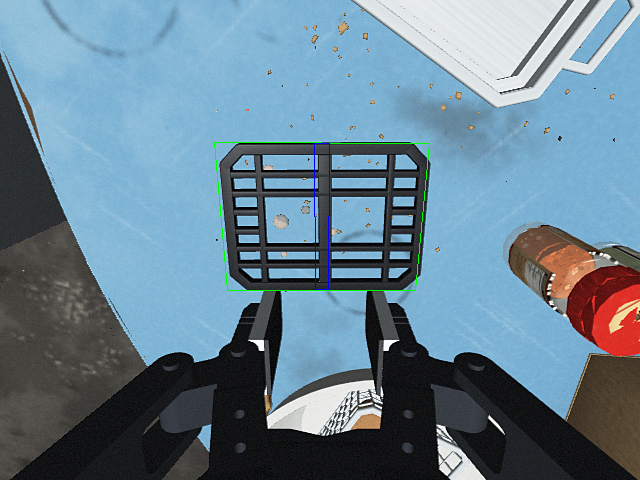

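The wrist view shows the grid centred at about (323,220), matching my overlay to within 2 mm.

```bash
python3 -c "
from h import *
move((431.4,73.1,19.3),0.330)"
```

```text
shift cm [-0.02  0.1  13.12] rv [ 0.     0.    -0.001]
```

Call:
step_arm(
  commands="0.42 0 0.1 4 0 0 0; 0.42 0 0.1 8 0 0 0; 0.42 0 0.1 11 0 0 0; 0.42 0 0.1 12.3 0 0 0; 0.42 0 0.1 12.8 0 0 0; 0.42 0 0.1 13.05 0 0 0; 0.42 0 0.1 13.05 0 0 0; 0 0 0.1 13.05 0 0 0; 0 0 0.1 13.05 0 0 0; 0 0 0.1 13.05 0 0 0; 0 0 0.1 13.05 0 0 0; 0 0 0.1 13.05 0 0 0; 0 0 0.1 13.05 0 0 0; 0 0 0.1 13.05 0 0 0; 0 0 0.1 13.05 0 0 0",
  newtons=60,
)

```text
time_s: 4.25
eef_pos: [432.1, 72.8, 20.9]
ee_rot: [0.001, 0.582, 0.813, 0.001]
force: [-0.8, 0.5, 6.3]
grip_width: 0.084
grip_force: 58.8
```

```bash
python3 -c "
from h import *
move((421,108,180),-0.219)"
```

```text
shift cm [  3.68   0.12 -15.91] rv [0.002 0.    0.547]
```

Call:
step_arm(
  commands="0 0 0 -1 0 0 0; 0 0 0 -3 0 0 0; 0 0 0 -6 0 0 0; 0 1 0 -10 0 0 0.1; 0 2 0 -13 0 0 0.2; 0 3 0.1 -15.9 0 0 0.3; 0 3.7 0.1 -15.9 0 0 0.42; 0 3.7 0.1 -15.9 0 0 0.547; 0 3.7 0.1 -15.9 0 0 0.547; 0 3.7 0.1 -15.9 0 0 0.547; 0 3.7 0.1 -15.9 0 0 0.547",
)

```text
time_s: 5.17
eef_pos: [420.3, 108.0, 178.7]
ee_rot: [-0.0, 0.779, 0.627, -0.0]
force: [1.1, -0.4, -1.1]
grip_width: 0.084
grip_force: 59.0
```

```bash
cat > seg.py <<'E'
from h import *
def quad(n,l,z,m,i=0):
    for d in trace(n,l)[:1]:
        c=max(cv2.findContours(d["mask"].astype("uint8"),0,1)[0],key=cv2.contourArea)
        w=np.array([ray(n,p[0],z,m)[:2] for p in c],"float32"); print(l,round(d["score"],2),np.round(d["rect"]),cv2.minAreaRect(w))
E
python3 - <<'E'
from seg import *
s=sense();print(s["eef_pos"],s["time_s"],s["grip_width"],s["grip_force"],s["force"])
m=camera_model("wrist");im=capture("wrist")
for l in("tray_ledge","tray","grid","grid_top"):
    z=dict(tray_ledge=16,tray=0).get(l,s["eef_pos"][2]-11)
    print(l,[(d["xy"],d["score"],ray("wrist",d["xy"],z,m).round(1)) for d in spot_point("wrist",l)[:2]])
quad("wrist","tray",30,m);quad("wrist","grid",s["eef_pos"][2]-11,m)
cv2.imwrite("pics/w2.png",im[:,:,::-1])
E
```

```text
[420.31556161 107.97911718 178.72485664] 5.1667 0.08449026585514446 58.98012399673462 [ 1.11057825 -0.43897359 -1.07166638]
tray_ledge [([609.9, 145.9], 0.68, array([642.4, 113. ,  16. ]))]
tray []
grid [([323.2, 303.1], 0.55, array([421.9, 113.3, 167.7]))]
grid_top [([321.5, 310.6], 0.91, array([420.4, 110. , 167.7])), ([481.3, 387.7], 0.21, array([482.1,  56.1, 167.7]))]
tray 0.55 [327.  45. 315.  85.] ((448.89495849609375, 223.55809020996094), (51.71739959716797, 201.96815490722656), 77.69244384765625)
grid 0.66 [324. 299. 390. 245.] ((421.2486572265625, 110.02376556396484), (114.19673919677734, 147.74415588378906), 77.6816177368164)
```

View pics/w2.png

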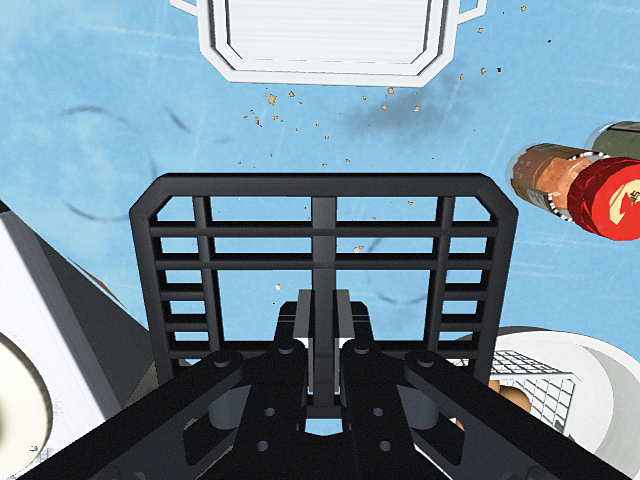

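The grid is held centred and square, at about (324,300). The tray's near edge shows at row 80. I'll move closer to the tray.

```bash
python3 -c "
from h import *
move((442,202,180),-0.217)"
```

```text
shift cm [ 9.64  0.07 -0.13] rv [-0.     0.    -0.001]
```

Call:
step_arm(
  commands="0 3 0 0 0 0 0; 0 6 0 0 0 0 0; 0 8.5 0 0 0 0 0; 0 9.6 0 0 0 0 0; 0 9.6 0 0 0 0 0; 0 9.6 0 0 0 0 0; 0 9.6 0 0 0 0 0",
)

```text
time_s: 6.1
eef_pos: [441.1, 200.9, 178.7]
ee_rot: [0.0, 0.78, 0.625, -0.0]
force: [0.8, -0.2, -1.9]
grip_width: 0.083
grip_force: 59.0
```

```bash
python3 - <<'E'
from seg import *
s=sense();print(s["eef_pos"],s["time_s"])
m=camera_model("wrist");im=np.ascontiguousarray(capture("wrist"))
cv2.imwrite("pics/w3raw.png",im[:,:,::-1]);np.savez("w3.npz",**m)
for l in("tray_ledge","tray","grid_top"):
    z=dict(tray_ledge=16,tray=0).get(l,s["eef_pos"][2]-13)
    print(l,[(d["xy"],d["score"],ray("wrist",d["xy"],z,m).round(1)) for d in spot_point("wrist",l)[:2]])
quad("wrist","tray",30,m);quad("wrist","grid",s["eef_pos"][2]-13,m)
a=-.219;Rz=R.from_euler("z",a).as_matrix()
def octo(hx,hy,c,z): return np.array([[hx,hy-c,z],[hx-c,hy,z],[c-hx,hy,z],[-hx,hy-c,z],[-hx,c-hy,z],[c-hx,-hy,z],[hx-c,-hy,z],[hx,c-hy,z]])
for hx,hy,c,z,col in((85,67.5,17,30,(255,0,0)),(77,59.5,14,30,(0,160,0)),(77,59.5,14,16,(0,0,255))):
    P=octo(hx,hy,c,z)@Rz.T+[456,265,0]
    cv2.polylines(im,[np.round(proj("wrist",P,m)*16).astype(int)],True,col,1,cv2.LINE_AA,4)
cv2.imwrite("pics/w3.png",cv2.resize(im[:300,100:560],None,fx=1.7,fy=1.7,interpolation=2)[:,:,::-1])
E
```

```text
[441.11820443 200.93061659 178.69224067] 6.1
tray_ledge [([324.3, 128.3], 0.7, array([456.4, 264.1,  16. ]))]
tray [([326.3, 123.9], 0.68, array([458.5, 266. ,   0. ])), ([513.6, 272.0], 0.21, array([593.7, 106.1,   0. ]))]
grid_top [([325.2, 310.3], 0.95, array([442.5, 201.6, 165.7]))]
tray 0.61 [326. 119. 292. 197.] ((462.4620666503906, 283.0172119140625), (100.9254379272461, 203.31939697265625), 77.46538543701172)
grid 0.72 [325. 295. 388. 246.] ((441.9296875, 202.26730346679688), (115.64155578613281, 150.0593719482422), 77.44745635986328)
```

View pics/w3.png

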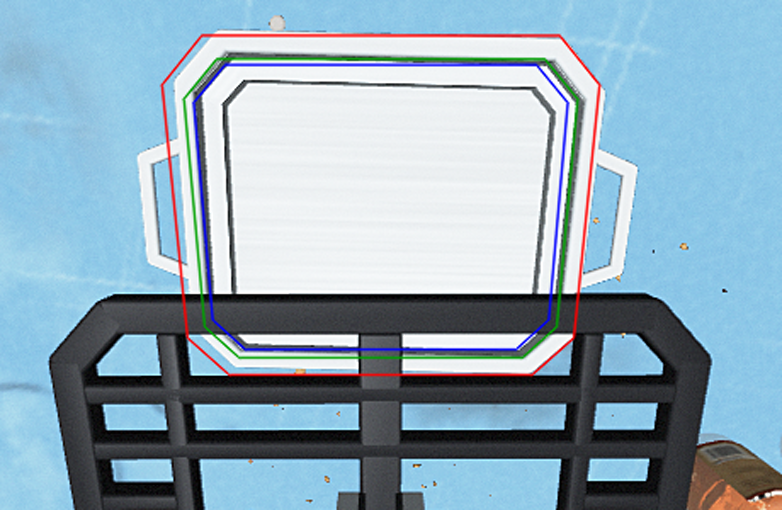

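Call:
step_arm(
  commands="0 3 0.2 0 0 0 0; 0 6 0.28 1 0 0 0; 0 6.65 0.28 4 0 0 0; 0 6.65 0.28 8 0 0 0; 0 6.65 0.28 11 0 0 0; 0 6.65 0.28 12 0 0 0; 0 6.65 0.28 12 0 0 0; 0 6.65 0.28 12 0 0 0; 0 6.65 0.28 12 0 0 0",
)

```text
time_s: 7.15
eef_pos: [459.7, 266.4, 60.9]
ee_rot: [0.001, 0.78, 0.625, 0.002]
force: [-0.1, -0.4, -1.6]
grip_width: 0.088
grip_force: 59.0
```

```bash
python3 - <<'E'
from seg import *
s=sense();print(s["eef_pos"],s["time_s"],s["force"])
m=camera_model("wrist");im=np.ascontiguousarray(capture("wrist"))
quad("wrist","tray",30,m);quad("wrist","grid",s["eef_pos"][2]-13,m)
cv2.imwrite("pics/w4.png",cv2.resize(im[60:400,100:560],None,fx=1.7,fy=1.7,interpolation=2)[:,:,::-1])
E
```

```text
[459.71158715 266.35989237  60.86448922] 7.15 [-0.10377043 -0.38371179 -1.56544534]
tray 0.6 [319. 270. 446. 250.] ((471.8175048828125, 320.0965270996094), (27.639745712280273, 167.5026092529297), 77.88018798828125)
grid 0.6 [326. 297. 388. 243.] ((460.4739990234375, 267.28668212890625), (115.76425170898438, 150.1326446533203), 77.44055938720703)
```

View pics/w4.png

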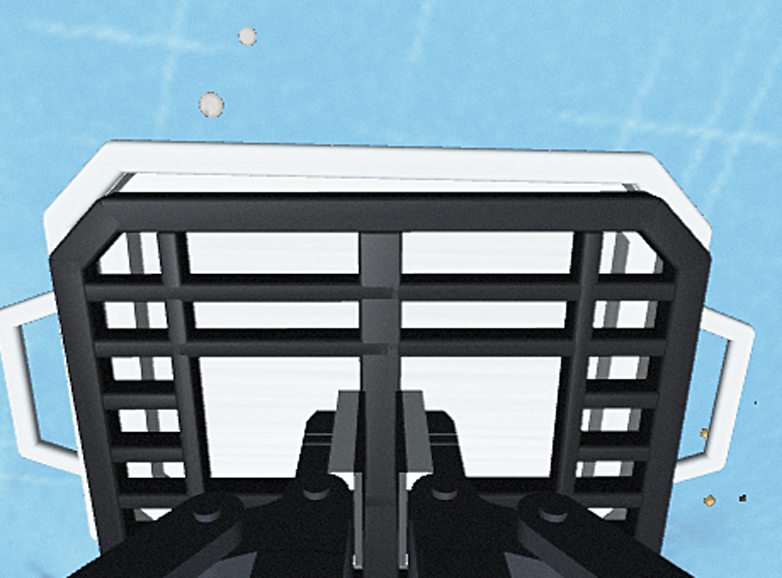

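The view shows the tray turned about 1.2° clockwise relative to the grid: its far rim falls from (110,142) to (650,153). I'll fit the rim outline.

```bash
cat > fit.py <<'E'
from h import *
from scipy.optimize import least_squares
m=dict(np.load("w3.npz"));im=cv2.imread("pics/w3raw.png")
hsv=cv2.cvtColor(im,cv2.COLOR_BGR2HSV)
blue=((hsv[...,1]>60)&(hsv[...,2]>120)).astype("uint8")  # table
g=im[...,2].astype(float)  # red channel: low on blue, high on white
E=[]
def octo(p,z,hx=85,hy=67.5):
    x,y,a,c=p
    q=np.array([[hx,hy-c],[hx-c,hy],[c-hx,hy],[-hx,hy-c],[-hx,c-hy],[c-hx,-hy],[hx-c,-hy],[hx,c-hy]])
    return q
def run(z,hx=85,hy=67.5):
    p=np.array([458.5,266.2,-.225,17.])
    for it in range(6):
        q=octo(p,z,hx,hy);Rz=R.from_euler("z",p[2]).as_matrix()[:2,:2]
        W=[];I=[]
        for i in(0,1,2,3,7):   # 1: far edge, 0/2: cuts, 3/7: sides
            A,B=q[i],q[(i+1)%8];n=np.array([(B-A)[1],-(B-A)[0]]);n=n/np.linalg.norm(n)*np.sign(n@(A+B))
            for t in np.linspace(.06,.94,60):
                P=A+t*(B-A)
                if i in(3,7) and abs(P[1])<48 : continue
                s=np.linspace(-6,6,49)
                w=(P+s[:,None]*n)@Rz.T+p[:2]
                uv=proj("w",np.c_[w,np.full(49,z)],m).astype("float32")
                if uv[:,1].max()>172: continue
                v=cv2.remap(g.astype("float32"),uv[:,0],uv[:,1],1).ravel() if 0 else cv2.remap(g.astype("float32"),uv[:,:1],uv[:,1:],1).ravel()
                k=np.argmin(np.gradient(v))
                if np.gradient(v)[k]<-4: W.append(w[k]);I.append(i)
        W=np.array(W);I=np.array(I)
        def res(p):
            q=octo(p,z,hx,hy);L=(W-p[:2])@R.from_euler("z",p[2]).as_matrix()[:2,:2]
            r=[]
            for i in range(8):
                A,B=q[i],q[(i+1)%8];n=np.array([(B-A)[1],-(B-A)[0]]);n=n/np.linalg.norm(n)*np.sign(n@(A+B))
                r.append((L[I==i]-A)@n)
            return np.concatenate(r)
        f=least_squares(res,p,loss="soft_l1",f_scale=.5);p=f.x
    print("z",z,p.round(4),{i:(int((I==i).sum())) for i in set(I)},"rms",np.sqrt(np.mean(f.fun**2)).round(2))
for z in(30,27): run(z)
E
python3 fit.py
```

```text
z 30 [ 4.585194e+02  2.648518e+02 -2.419000e-01  1.897990e+01] {np.int64(0): 60, np.int64(1): 60, np.int64(2): 60} rms 0.41
z 27 [ 4.586350e+02  2.653769e+02 -2.418000e-01  1.821730e+01] {np.int64(0): 60, np.int64(1): 60, np.int64(2): 60} rms 0.43
```

Call:
step_arm(
  commands="0 -0.25 -0.1 0 0 0 0.022; 0 -0.25 -0.1 0 0 0 0.022; 0 -0.25 -0.1 0 0 0 0.022; 0 -0.25 -0.1 0 0 0 0.022",
)

```text
time_s: 7.63
eef_pos: [457.0, 263.9, 59.0]
ee_rot: [0.0, 0.787, 0.617, 0.0]
force: [-0.3, -0.3, -1.9]
grip_width: 0.083
grip_force: 59.0
```

```bash
python3 - <<'E'
from seg import *
s=sense();print(s["eef_pos"],s["time_s"],s["force"],s["dq"].round(4))
m=camera_model("wrist");im=capture("wrist")
quad("wrist","grid",s["eef_pos"][2]-13,m)
np.savez("w3.npz",**m);cv2.imwrite("pics/w3raw.png",im[:,:,::-1])
move((458.1,264.2,36.5),-.242)
E
sed 's/max()>172/max()>168/' fit.py | python3
```

```text
[456.99992243 263.87263168  58.96143639] 7.6333 [-0.28770601 -0.30119223 -1.85348584] [ 0.0017  0.0031 -0.0005 -0.     -0.0003 -0.    ]
grid 0.87 [324. 295. 388. 248.] ((457.7491149902344, 264.9175109863281), (116.19068908691406, 149.94052124023438), 76.33308410644531)
shift cm [0.05 0.1  2.23] rv [ 0.    -0.     0.001]
z 30 [ 4.586631e+02  2.657149e+02 -2.437000e-01  1.940400e+01] {np.int64(0): 21, np.int64(1): 60, np.int64(2): 22} rms 0.03
z 27 [ 4.586164e+02  2.654510e+02 -2.430000e-01  1.816560e+01] {np.int64(0): 24, np.int64(1): 60, np.int64(2): 25} rms 0.03
```

Call:
step_arm(
  commands="0 0.07 0.08 0 0 0 0.005; 0 0.07 0.08 0.4 0 0 0.005; 0 0.07 0.08 0.8 0 0 0.005; 0 0.07 0.08 1.1 0 0 0.005; 0 0.07 0.08 1.4 0 0 0.005; 0 0.07 0.08 1.6 0 0 0.005; 0 0.07 0.08 1.8 0 0 0.005; 0 0.07 0.08 2.0 0 0 0.005; 0 0.07 0.08 2.0 0 0 0.005",
)

```text
time_s: 8.48
eef_pos: [457.7, 264.3, 38.4]
ee_rot: [-0.0, 0.789, 0.615, -0.0]
force: [-0.0, 0.2, -1.8]
grip_width: 0.089
grip_force: 59.0
```

Call:
step_arm(
  commands="0 0 0 0.08 0 0 0; 0 0 0 0.15 0 0 0; 0 0 0 0.2 0 0 0; 0 0 0 0.2 0 0 0",
)

```text
time_s: 8.82
eef_pos: [458.0, 264.4, 37.0]
ee_rot: [0.0, 0.788, 0.615, 0.0]
force: [-0.5, 0.0, 0.7]
grip_width: 0.078
grip_force: 59.3
```

Contact is just made, so I'll open the fingers slightly, rise and look.

Call:
step_arm(
  commands="0.4 0 0 0 0 0 0; 0.4 0 0 0 0 0 0; 0.4 0 0 0 0 0 0; 0.4 0 0 0 0 0 0; 0.4 0 0 -1 0 0 0; 0.4 0 0 -3 0 0 0; 0.4 0 0 -7 0 0 0; 0.4 0 0 -11 0 0 0; 0.4 0 0 -14 0 0 0; 0.4 0 0 -14 0 0 0; 0.4 0 0 -14 0 0 0",
)

```text
time_s: 9.73
eef_pos: [458.4, 264.6, 178.8]
ee_rot: [0.001, 0.788, 0.615, 0.002]
force: [0.3, -0.2, -0.7]
grip_width: 0.404
grip_force: 0.0
```

```bash
python3 - <<'E'
from seg import *
s=sense();print(s["eef_pos"],s["time_s"],s["joints"].round(2))
m=camera_model("wrist");im=capture("wrist")
quad("wrist","grid",24,m);quad("wrist","tray",30,m)
cv2.imwrite("pics/w5.png",im[:,:,::-1])
E
```

```text
[458.40349227 264.5836532  178.796183  ] 9.7333 [ 0.3   0.38  1.59 -0.    1.17  0.55]
grid 0.81 [323. 212. 200. 144.] ((458.6620178222656, 264.5845031738281), (115.99516296386719, 151.23776245117188), 76.28204345703125)
tray 0.87 [322. 212. 271. 163.] ((459.10260009765625, 266.4687194824219), (133.34463500976562, 201.817138671875), 75.82402801513672)
```

View pics/w5.png

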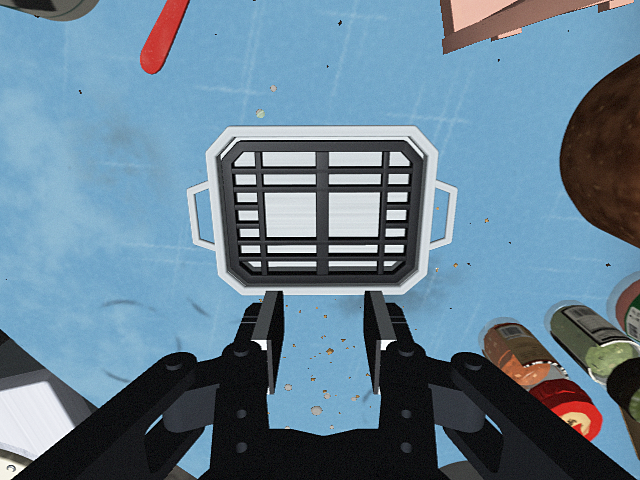

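The grid is seated flat and square in the tray, at about (325,210). Next I'll go above the basket.

```bash
python3 -c "
from h import *
move((531,-107,270),1.388)"
```

```text
shift cm [-34.22  16.17  -9.42] rv [-1.000e-03  2.000e-03  1.508e+00]
```

Call:
step_arm(
  commands="0.6 0 0 -5 0 0 0; 0.6 -3 1 -9.4 0 0 0.1; 0.6 -7 3 -9.4 0 0 0.22; 0.6 -10 4.6 -9.4 0 0 0.34; 0.6 -13 6.2 -9.4 0 0 0.46; 0.6 -16.5 8 -9.4 0 0 0.58; 0.6 -20 9.6 -9.4 0 0 0.7; 0.6 -23 11 -9.4 0 0 0.82; 0.6 -26.5 12.6 -9.4 0 0 0.94; 0.6 -30 14.2 -9.4 0 0 1.06; 0.6 -33 15.6 -9.4 0 0 1.18; 0.6 -34.2 16.2 -9.4 0 0 1.3; 0.6 -34.2 16.2 -9.4 0 0 1.42; 0.6 -34.2 16.2 -9.4 0 0 1.508; 0.6 -34.2 16.2 -9.4 0 0 1.508; 0.6 -34.2 16.2 -9.4 0 0 1.508; 0.6 -34.2 16.2 -9.4 0 0 1.508; 0.6 -34.2 16.2 -9.4 0 0 1.508",
)

```text
time_s: 11.38
eef_pos: [531.7, -106.5, 270.5]
ee_rot: [-0.0, 0.996, -0.09, -0.0]
force: [-0.2, 0.5, -0.9]
grip_width: 0.598
grip_force: 0.0
```

```bash
python3 - <<'E'
from seg import *
s=sense();print(s["eef_pos"],s["time_s"],s["joints"].round(2))
m=camera_model("wrist");im=np.ascontiguousarray(capture("wrist"))
for l,z in(("basket_grip",127),("basket",2),("bowl",0)):
    print(l,[(d["xy"],round(d["score"],2),ray("wrist",d["xy"],z,m).round(1)) for d in spot_point("wrist",l)[:2]])
quad("wrist","basket",60,m)
dark=(im.max(2)<60).astype("uint8")
a=1.388
Rz=R.from_euler("z",a).as_matrix()
for P in (np.array([[sx*62,sy*48,60] for sx,sy in((1,1),(1,-1),(-1,-1),(-1,1))]),np.array([[sx*7,sy*28,136] for sx,sy in((1,1),(1,-1),(-1,-1),(-1,1))])):
    cv2.polylines(im,[proj("wrist",P@Rz.T+[531,-107,0],m).astype(int)],True,(255,0,0),1)
cv2.imwrite("pics/w6.png",im[:,:,::-1])
E
```

```text
[ 531.68261163 -106.51831377  270.47988699] 11.3833 [-0.41  0.34  1.41 -0.    1.4   1.34]
basket_grip [([323.1, 223.6], 0.79, array([ 529.5, -106.2,  127. ])), ([17.7, 308.8], 0.55, array([502.6, 150.8, 127. ]))]
basket [([319.0, 184.1], 0.86, array([ 534.1, -102.8,    2. ])), ([16.6, 308.5], 0.19, array([451.3, 278.1,   2. ]))]
bowl [([317.8, 184.6], 0.79, array([ 533.4, -101.3,    0. ]))]
basket 0.69 [320. 208. 149. 132.] ((522.5723266601562, -101.74493408203125), (131.01138305664062, 125.18763732910156), 79.5594711303711)
```

View pics/w6.png

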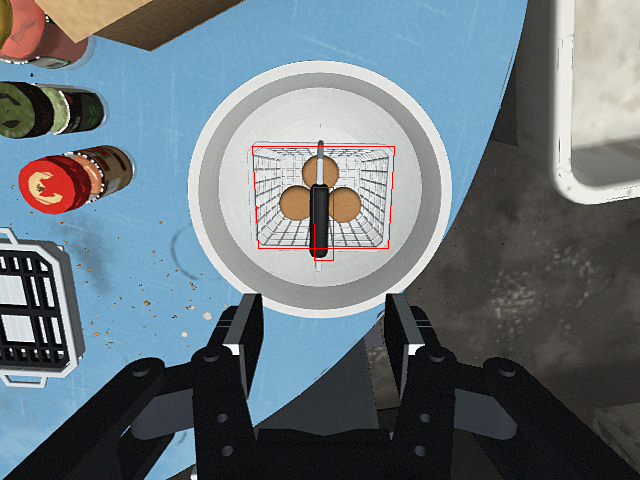

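The view shows the basket centred at about (322,200), its black grip from (320,185) to (319,257), and the mushrooms inside. I'll measure the grip axis.

```bash
python3 - <<'E'
from h import *
m=camera_model("wrist");im=capture("wrist")
d=np.zeros((480,640),"uint8");d[178:268,298:345]=(im.max(2)<70)[178:268,298:345]
n,l,st,_=cv2.connectedComponentsWithStats(d);k=1+np.argmax(st[1:,4]);ys,xs=np.nonzero(l==k);print(st[k])
w=np.array([ray("w",(x,y),134,m)[:2] for x,y in zip(xs,ys)],"float32")
print(cv2.minAreaRect(w));v=np.linalg.svd(w-w.mean(0),full_matrices=False)[2][0];print(w.mean(0),np.degrees(np.arctan2(v[1],v[0])))
for d in trace("wrist","basket")[:1]: c=max(cv2.findContours(d["mask"].astype("uint8"),0,1)[0],key=cv2.contourArea)
# far rim wire at z=60
g=cv2.cvtColor(im,cv2.COLOR_RGB2GRAY); p=c[:,0,:]; t=np.array([(x,p[p[:,0]==x][:,1].min()) for x in range(262,390) if abs(x-320)>12 and (p[:,0]==x).any()])
W=np.array([ray("w",q,60,m)[:2] for q in t],"float32");vx,vy,_,_=cv2.fitLine(W,cv2.DIST_HUBER,0,.01,.01).ravel();print("rim angle",np.degrees(np.arctan2(vy,vx)))
E
```

```text
[ 309  184   31   74 1334]
((534.0400390625, -103.33416748046875), (20.682764053344727, 56.12884521484375), 69.20124053955078)
[ 534.9888  -104.05211] 168.06772
rim angle 78.59216
```

```bash
python3 -c "
from h import *
move((533.3,-104.5,125),1.369)"
```

```text
shift cm [ 0.11 -0.25 14.58] rv [ 0.    -0.     0.019]
```

Call:
step_arm(
  commands="0.6 0.1 -0.25 4 0 0 0.019; 0.6 0.1 -0.25 8 0 0 0.019; 0.6 0.1 -0.25 11 0 0 0.019; 0.6 0.1 -0.25 13 0 0 0.019; 0.6 0.1 -0.25 14.2 0 0 0.019; 0.6 0.1 -0.25 14.55 0 0 0.019; 0.6 0.1 -0.25 14.55 0 0 0.019; 0.6 0.1 -0.25 14.55 0 0 0.019; 0.6 0.1 -0.25 14.55 0 0 0.019",
)

```text
time_s: 12.48
eef_pos: [533.7, -104.7, 126.5]
ee_rot: [0.0, 0.995, -0.101, 0.001]
force: [-0.6, -0.0, 0.3]
grip_width: 0.6
grip_force: 0.0
```

```bash
python3 - <<'E'
from h import *
s=sense();print(s["eef_pos"],s["time_s"],s["force"])
im=capture("wrist");cv2.imwrite("pics/w7.png",im[:,:,::-1])
E
```

```text
[ 533.7009484  -104.70157736  126.46867744] 12.4833 [-0.60612189 -0.04545659  0.25304182]
```

View pics/w7.png

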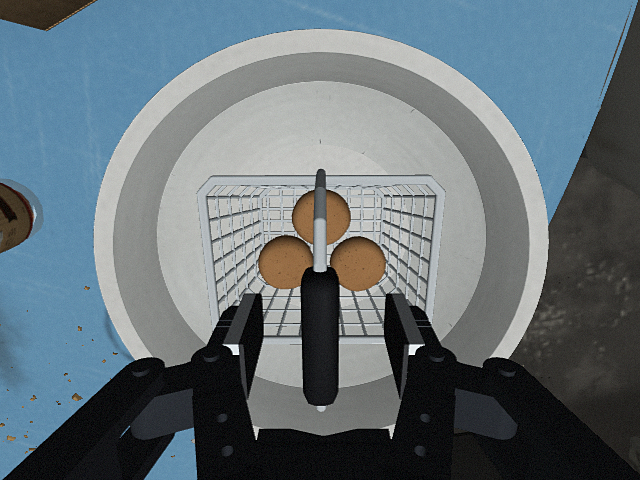

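The grip at (320,335) sits between the pads and the basket is square to the tool. I'll close and lift.

Call:
step_arm(
  commands="0 0 -0.05 0 0 0 0; 0 0 -0.05 0 0 0 0; 0 0 -0.05 0 0 0 0; 0 0 -0.05 0 0 0 0; 0 0 -0.05 0 0 0 0; 0 0 -0.05 0 0 0 0; 0 0 -0.05 0 0 0 0; 0 0 -0.05 -0.3 0 0 0; 0 0 -0.05 -0.8 0 0 0; 0 0 -0.05 -1.5 0 0 0; 0 0 -0.05 -2.5 0 0 0; 0 0 -0.05 -3.5 0 0 0; 0 0 -0.05 -4.5 0 0 0; 0 0 -0.05 -4.5 0 0 0",
  newtons=70,
)

```text
time_s: 13.7
eef_pos: [534.2, -104.4, 173.0]
ee_rot: [0.001, 0.995, -0.101, 0.002]
force: [-0.0, 1.1, -2.2]
grip_width: 0.148
grip_force: 68.2
```

Call:
step_arm(
  commands="0 0 0 -0.3 0 0 0; 0 0 0 -0.9 0 0 0; 0 0 0 -1.8 0 0 0; 0 0 0 -2.9 0 0 0; 0 0 0 -4 0 0 0; 0 0 0 -5.1 0 0 0; 0 0 0 -6.2 0 0 0; 0 0 0 -7.3 0 0 0; 0 0 0 -8.4 0 0 0; 0 0 0 -9.5 0 0 0; 0 0 0 -10.5 0 0 0; 0 0 0 -11.3 0 0 0; 0 0 0 -11.8 0 0 0; 0 0 0 -12 0 0 0; 0 0 0 -12 0 0 0",
)

```text
time_s: 14.95
eef_pos: [533.3, -104.0, 290.5]
ee_rot: [0.0, 0.995, -0.101, 0.0]
force: [-0.2, -0.4, -2.9]
grip_width: 0.151
grip_force: 68.2
```

```bash
python3 - <<'E'
from h import *
s=sense();print(s["eef_pos"],s["time_s"],s["grip_force"])
move((495,80,292),0.55)
move((458.6,265.2,292),-.243)
E
```

```text
[ 533.29228232 -104.013447    290.50016585] 14.95 68.21833848953247
shift cm [ -7.45 -17.26  -0.15] rv [-0.    -0.     0.819]
shift cm [-14.73 -34.67  -0.16] rv [ 0.   -0.   -1.53]
```

Call:
step_arm(
  commands="0 -0.07 -0.17 0 0 0 -0.008; 0 -0.22 -0.52 0 0 0 -0.023; 0 -0.44 -1.04 0 0 0 -0.046; 0 -0.77 -1.8 0 0 0 -0.08; 0 -1.2 -2.8 0 0 0 -0.122; 0 -1.6 -3.8 0 0 0 -0.168; 0 -2.1 -4.95 0 0 0 -0.218; 0 -2.6 -6.1 0 0 0 -0.268; 0 -3.1 -7.3 0 0 0 -0.321; 0 -3.6 -8.5 0 0 0 -0.375; 0 -4.1 -9.7 0 0 0 -0.428; 0 -4.6 -10.9 0 0 0 -0.482; 0 -5.15 -12.1 0 0 0 -0.535; 0 -5.6 -13.3 0 0 0 -0.585; 0 -6.05 -14.3 0 0 0 -0.631; 0 -6.45 -15.3 0 0 0 -0.673; 0 -6.8 -16.05 0 0 0 -0.708; 0 -7.05 -16.65 0 0 0 -0.734; 0 -7.25 -17.1 0 0 0 -0.754; 0 -7.35 -17.35 0 0 0 -0.765",
)

```text
time_s: 16.62
eef_pos: [496.0, 81.3, 290.3]
ee_rot: [0.0, 0.96, 0.279, 0.0]
force: [-0.6, 0.7, -2.4]
grip_width: 0.153
grip_force: 68.2
```

```bash
python3 - <<'E'
from h import *
s=sense();print(s["eef_pos"],s["time_s"],s["grip_force"],s["joints"].round(2))
move((458.6,265.2,230),-.243)
E
```

```text
[495.95671537  81.29555463 290.32708665] 16.6167 68.2402503490448 [-0.07  0.23  1.49  0.    1.42  0.93]
shift cm [  6.69 -17.53   6.03] rv [ 0.    -0.    -0.763]
```

Call:
step_arm(
  commands="0 0.07 -0.17 0 0 0 -0.008; 0 0.2 -0.52 0 0 0 -0.023; 0 0.4 -1.04 0 0 0 -0.046; 0 0.7 -1.85 0 0 0 -0.08; 0 1.05 -2.8 0 0 0 -0.122; 0 1.45 -3.85 0 0 0 -0.168; 0 1.9 -5 0 0 0 -0.218; 0 2.35 -6.15 0 0 0 -0.268; 0 2.8 -7.35 0 0 0 -0.321; 0 3.3 -8.6 0 0 0 -0.375; 0 3.75 -9.8 0 0 0 -0.428; 0 4.2 -11 0 0 0 -0.482; 0 4.7 -12.25 0 0 0 -0.535; 0 5.1 -13.4 0 0 0 -0.585; 0 5.5 -14.45 0 0 0 -0.631; 0 5.9 -15.4 0 0 0 -0.673; 0 6.2 -16.2 0 0 0 -0.708; 0 6.4 -16.8 0 0 0 -0.734; 0 6.6 -17.25 0 0 0 -0.754; 0 6.7 -17.5 0 0 0 -0.763",
)

```text
time_s: 18.28
eef_pos: [459.3, 265.0, 290.2]
ee_rot: [-0.0, 0.788, 0.616, -0.0]
force: [-0.2, 0.8, -2.1]
grip_width: 0.148
grip_force: 68.3
```

Call:
step_arm(
  commands="0 0 0 0.3 0 0 0; 0 0 0 0.9 0 0 0; 0 0 0 1.8 0 0 0; 0 0 0 2.8 0 0 0; 0 0 0 3.8 0 0 0; 0 0 0 4.8 0 0 0; 0 0 0 5.8 0 0 0; 0 0 0 6.8 0 0 0; 0 0 0 7.8 0 0 0; 0 0 0 8.6 0 0 0; 0 0 0 9.2 0 0 0; 0 0 0 9.6 0 0 0; 0 0 0 9.8 0 0 0; 0 0 0 9.8 0 0 0; 0 0 0 9.8 0 0 0",
)

```text
time_s: 19.53
eef_pos: [459.6, 264.5, 192.6]
ee_rot: [0.0, 0.788, 0.615, 0.0]
force: [-0.0, -0.1, -1.3]
grip_width: 0.151
grip_force: 68.3
```

```bash
python3 - <<'E'
from seg import *
s=sense();print(s["eef_pos"],s["time_s"],s["grip_force"])
move((458.6,265.2,164),-.243)
im=capture("wrist");m=camera_model("wrist")
quad("wrist","basket",s["eef_pos"][2]-67,m)
i2=capture("scene");ms=camera_model("scene")
for l in("basket","basket_grip"): 
    for d in spot_point("scene",l)[:1]:
        u=np.array(d["xy"]);k=s["eef_pos"][2]-(125 if l=="basket" else 0)
        print(l,u,ray("scene",u,k).round(1),proj("scene",[458.6,265.2,k]).round(1))
cv2.imwrite("pics/f.png",np.hstack([cv2.resize(im,(400,300)),cv2.resize(i2[150:300,130:330],(400,300),interpolation=2)])[:,:,::-1])
E
```

```text
[459.56447189 264.53938051 192.59444032] 19.5333 68.25931906700134
shift cm [ 0.04 -0.11  2.86] rv [ 0.    -0.    -0.002]
basket 0.7 [323. 288. 249. 247.] ((453.5679626464844, 238.59190368652344), (156.82936096191406, 131.0205078125), 76.1172866821289)
basket [217.7 228.1] [465.8 272.6  67.6] [[215.6 230.3]]
basket_grip [209.6 165.3] [462.  270.9 192.6] [[208.9 166.4]]
```

View pics/f.png

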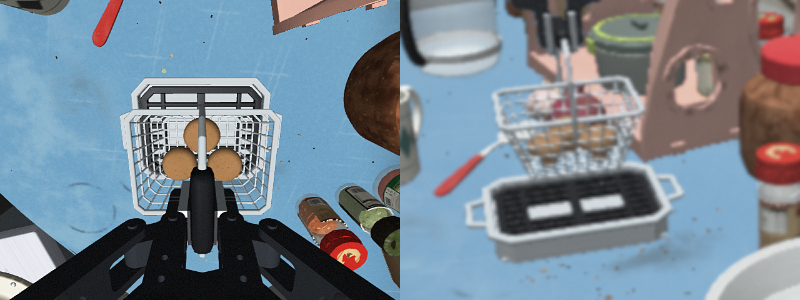

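The basket is level over the seated grid, with all three mushrooms still in it. I'll lower it the final stretch.

Call:
step_arm(
  commands="0 0.02 -0.03 0.2 0 0 0; 0 0.04 -0.08 0.6 0 0 0; 0 0.04 -0.1 1.1 0 0 0; 0 0.04 -0.1 1.6 0 0 0; 0 0.04 -0.1 2.1 0 0 0; 0 0.04 -0.1 2.5 0 0 0; 0 0.04 -0.1 2.7 0 0 0; 0 0.04 -0.1 2.8 0 0 0; 0 0.04 -0.1 2.8 0 0 0; 0 0.04 -0.1 2.8 0 0 0; 0 0.04 -0.1 2.8 0 0 0; 0 0.04 -0.1 2.8 0 0 0; 0 0.04 -0.1 2.8 0 0 0; 0 0.04 -0.1 2.8 0 0 0",
)

```text
time_s: 20.95
eef_pos: [458.6, 265.1, 164.4]
ee_rot: [0.0, 0.788, 0.615, 0.0]
force: [-0.2, 0.3, -2.5]
grip_width: 0.151
grip_force: 68.3
```

```bash
python3 - <<'E'
from h import *
s=sense();print(s["eef_pos"],s["time_s"],s["grip_force"],s["force"])
i2=capture("scene");im=np.ascontiguousarray(i2)
Rz=R.from_euler("z",-.243).as_matrix()
z=s["eef_pos"][2]-125
for hx,hy,zz in((42,32,z),(62,48,z+58)):
    P=np.array([[a*hx,b*hy,zz] for a,b in((1,1),(1,-1),(-1,-1),(-1,1))])@Rz.T+[458.6,265.2,0]
    cv2.polylines(im,[np.round(proj("scene",P)*16).astype(int)],True,(255,0,0),1,cv2.LINE_AA,4)
cv2.imwrite("pics/g.png",np.hstack([cv2.resize(x[170:300,150:280],(400,400),interpolation=2) for x in(i2,im)])[:,:,::-1])
E
```

```text
[458.56144099 265.1350631  164.41491285] 20.95 68.25983762741089 [-0.20538519  0.34149732 -2.54411423]
```

View pics/g.png

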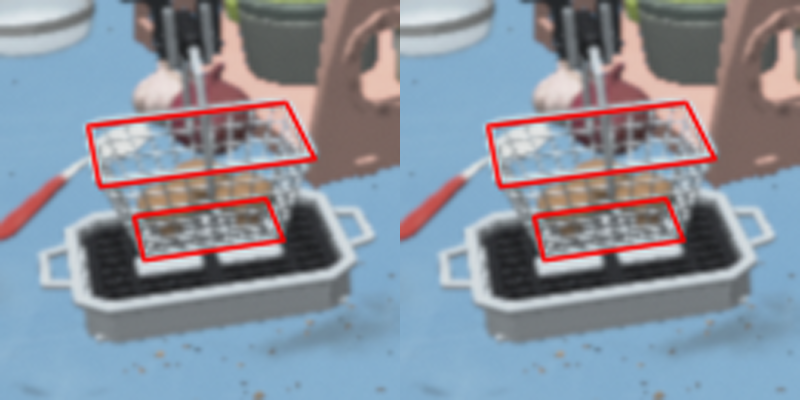

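The basket's rim and bottom match the model overlay: level, centred, and about 15 mm above the grid. I'm handing in.

```bash
python3 -c "
from rig import *
print(finish_job())"
```

```text
the job is handed in; nothing more can be done
None
```

The job is handed in at about 21 s of the 64 s: the grid lies flat and square on the tray's ledge, and the basket is held still and level about 15 mm above its middle, long sides along the grid's, with all three mushrooms in it.

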